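# Load reagent bottles in single file and hold the end stop home

## Robot

A 6-joint arm with a two-finger parallel gripper is mounted at the origin on a cart in front of the work surface, level with it; the furniture and walls round the work are solid. World frame = base frame: x ahead of the robot, y to its left, z up, the work surface at z = 0. Lengths are in mm, angles in rad, forces in N, time in s.
With the tool pointing down it reaches from about 300 to 775 mm from the base axis. Payload 14.6 kg.
Tool frame: the origin (TCP) lies on the centre line of the jaws, within the pads' length; the fingertips stand 8 mm ahead of it and the grasp point (between the pads) lies 11 mm behind it; z points along the fingers, y is the line along which they close (so a half turn about z gives the same grasp; the last joint's range is limited). The gripper opens to 94 mm and grips with 3 to 60 N. Pads are 16 mm wide; open, the fingers measure 119 mm over their backs; the gripper's body (75 mm by 177 mm) begins 78 mm behind the grasp point.
Start: joints at [-1.298, 0.3, 1.521, -0, 1.321, -0.067], TCP at [183.307, -518.544, 213.446] pointing down, gripper open.
Joint ranges: [-3.03, 3.03], [-0.79, 2.21], [0.23, 2.52], [-1.04, 4.18], [0, 3.07], [-2.55, 2.55]. Speed limits (rad/s): [2.22, 2.22, 2.57, 3.14, 3.14, 3.14].

## Interface

Orientations are given as [roll, pitch, yaw] about the fixed x, y, z axes, in that order (R = Rz(yaw) Ry(pitch) Rx(roll)).
In Python, from cell import manip gives the robot as it stands.
- The arm moves only by the tool jog_arm, never from a script. Its argument "rows" is one flat list of numbers, 7 for each row, row after row: the shift along the world's x, y, z in cm, then the turn, a rotation vector about the world's x, y, z in rad, then the closure, from 0 (fully open) to 1 (shut). In form: [dx, dy, dz, rx, ry, rz, fingers, dx, dy, dz, rx, ry, rz, fingers, ...]. A call has 1 to 20 rows; each row shifts and turns the commanded pose from where the row before left it; what a row does not reach is not made up. A row lasts 1/12 s, in which the tool goes at most 41.7 mm and 7.16 degrees, less where a joint would pass 70% of its speed; a pose out of reach is approached as far as the arm can. A call with a gripper value outside its range is refused whole. The fingers move at their own pace and stop on an object; "newtons" is the grip in N (left out, the last holds). Time passes only in rows, so rows that do not move let the fingers close. It gives the time, the measured TCP pose, the force, the opening and the grip force at its end, in the units of the state.
- manip.read_state(): the state, without advancing time (a new reading comes with each control period).
- manip.camera(name): name is "scene" or "top" or "wrist"; returns (picture, depth): 480x640x3 uint8, blue, green, red; 480x640 float32, mm along the optical axis (not along the pixel's ray), 0 where there is no reading.
- manip.camera_model(name): a dict with "K" (3x3 intrinsics, pixels), "k1" (the pictures are not rectified: a ray, as slopes to the right and down, at radius r is drawn at 1 + k1 r^2 times it, then the intrinsics apply), "R" (3x3) and "t" (3): a world point X has camera coordinates R X + t. Camera axes: x right, y down, z forward; pixel columns grow to the right and rows downward; lengths in mm; the calibration is good to about 2 mm. A picture is of the moment at which its call begins: read the wrist's pose just before it. camera_model takes no time and is no camera call; for the wrist camera it gives the pose at the moment of the call.
- manip.sign_off(): hands the job in; it is judged then, once.
The state is a dict: "clock": time; "joints": joint angles; "qd": joint speeds; "effort": joint torques, N m; "eef_pos": TCP position; "eef_rot": TCP orientation; "wrist_force": force on the tool from outside, world axes, zero at the start; "moment": the same for the moment, N m; "finger_gap": finger opening in mm; "finger_force": force on a finger pad.
Only numpy, scipy, OpenCV 4.12 (cv2) and the standard library are available. Lean on these libraries where they do the work, as an engineer would, in place of code of your own. Each camera call takes 0.05 s, during which the arm holds its last target. There are 200 camera calls.

## Task

Load the reagent tray: put the two bottles that wait on its apron into the lane that still has room, upright and in single file between the guide rails behind the bottle already there, and then slide the nose of the loose end stop into that lane behind them. Push the end stop home against the sprung plate until its flange sits flush on the rail ends, and finish while still gripping it and keeping it pressed there, so that I can put in the locking pin. Do not tip a bottle, and leave the long cassette in the other lane, the slide box, the sample cup and the bench timer where they are.

Things in the scene. Friction and masses are not known exactly. Their poses are not given: they have to be found in the camera images.
- tray: aluminium reagent tray, fixed: 5 mm base plate (x -135 to 195 mm, y -72 to 72), two lanes between three guide rails. Origin: its underside, at the rail ends (lane mouths), midway between the lanes. x runs along the lanes, into them; y across; z up. Lanes at y = +32.5 (a) and -32.5 mm (b), 45 mm wide, floored by the base plate. The bare plate at x < 0 is the apron
- mouth_a (a point): mouth of lane a: point on the lane floor (5 mm above the tray's underside), on the lane's centre line, in the plane of the rail ends; axes as the tray's. The rails run from here 170 mm along x, tops 18 mm above this point, middle rail 20 mm thick, outer ones 12 mm, 4 mm chamfers on the lane sides of the mouth
- mouth_b (a point): the same for lane b. At the far end behind both lanes, from x = 170 to 190 mm, is an end block, 42 mm above the lane floor, with the locking ring pin parked upright in it (to 77 mm above the floor)
- plate_a (a joint): how far the sprung pressure plate (41 mm wide, 39 tall) at lane a's far end is pushed along tray +x, m: 0 relaxed (face at x = 146 mm), 0.011 at its stop. The spring resists with 3 N at first and 0.5 N more for each mm. With three bottles in the lane and the end stop flush it reads about 0.008 (7 N)
- plate_b (a joint): the same for lane b's pressure plate
- end_stop: white plastic end stop, loose, upright on the worktop, 0.16 kg. Origin: its underside, at the flange's seating face; x along the nose, z up. Nose (the spacer): x 0 to 30 mm, 42 wide (tip 36), 38 tall. Flange: x -9 to 0, 60 wide, 38 tall. Grip block on top: 20 mm wide in y, x -13 to 21, z 38 to 83 mm. Home: origin on a mouth point, x along the lane. Let go, the spring pushes it out
- bottle_in: white plastic reagent bottle with a white screw cap, a cylinder 41 mm in diameter and 88 mm tall (straight-sided to the touch up to 80 mm), about 0.07 kg, slides easily on the tray (friction about 0.3), already standing in the lane that has room, not yet pushed to the plate. Origin: centre of its underside; z up. Its yaw means nothing.
- bottle_1: white plastic reagent bottle with a white screw cap, a cylinder 41 mm in diameter and 88 mm tall (straight-sided to the touch up to 80 mm), about 0.07 kg, slides easily on the tray (friction about 0.3), waiting on the apron, on its +y side. Origin: centre of its underside; z up. Its yaw means nothing.
- bottle_2: white plastic reagent bottle with a white screw cap, a cylinder 41 mm in diameter and 88 mm tall (straight-sided to the touch up to 80 mm), about 0.07 kg, slides easily on the tray (friction about 0.3), waiting on the apron, on its -y side. Origin: centre of its underside; z up. Its yaw means nothing.
- cassette: long white reagent cassette with three grey caps, 132 x 41 mm, 72 mm tall, 0.35 kg, in the other lane, which it fills but for about 15 mm at the mouth: too short for the nose, even with the spring squeezed. Origin: centre of its underside; x along its length
- slide_box: bystander: cardboard box of microscope slides, 52 x 78 x 26 mm; origin centre of underside
- sample_cup: bystander: clear plastic sample cup, 43 mm in diameter, 40 mm tall; origin centre of underside
- bench_timer: bystander: white bench timer with a small display, 34 x 68 mm, 62 mm tall; origin centre of underside
Things that resemble listed ones, but are neither listed nor needed, are in the scene too. Leave any purple or red look-alike of the bottle_1 alone.

How it is judged:
By the outcome, as a careful person would: the job done as asked, in the order asked, and still so for the second after the job is handed in, while the arm keeps its last pose, push and grip.
It also fails if it takes over 72 s, if anything falls off the work surface, if the arm or the gripper's body presses on something with over 40 N, if the wrist force passes 120 N, or if a joint passes its speed limit or range.

## Working session

There is one attempt and no reset: what is moved stays moved. The work goes in short steps, Python scripts to look and compute and a tool call to move; the robot and the scene stay as the last step left them, time stands still between calls to the robot, and variables do not carry over. Pictures are saved under pics/ and viewed, at most 10 in all, crops included, and the job is handed in when it is done.

Besides the shell and the picture viewer there is one more tool, called after "Request:" by a JSON object that holds its "api" and its "payload", one argument or row to a line. jog_arm: Moves the arm, as the interface text tells. Its arguments: {"type":"object","properties":{"rows":{"type":"array"},"newtons":{"type":"number"}},"required":["rows"]}

```bash
ls; mkdir -p pics
cat > h.py <<'E'
import numpy as np, cv2
from cell import manip
def save(n,f):
    m=manip.camera_model(n); p,d=manip.camera(n); cv2.imwrite('pics/'+f+'.png',p); np.savez('pics/'+f+'.npz',p=p,d=d,K=m['K'],k1=m['k1'],R=m['R'],t=m['t']); return p,d
def load(f): return dict(np.load('pics/'+f+'.npz'))
def rays(c,uv):
    uv=np.atleast_2d(np.asarray(uv,float)); K=c['K']; k=float(c['k1'])
    q=np.c_[(uv[:,0]-K[0,2])/K[0,0],(uv[:,1]-K[1,2])/K[1,1]]; s=q.copy()
    for _ in range(20): s=q/(1+k*(s**2).sum(1,keepdims=True))
    return np.c_[s,np.ones(len(s))]
def plane(c,uv,z):
    r=rays(c,uv)@c['R']; o=-c['R'].T@c['t']; return o+r*((z-o[2])/r[:,2])[:,None]
def cloud(c):
    d=c['d']; v,u=np.mgrid[:480,:640]; r=rays(c,np.c_[u.ravel(),v.ravel()]); P=(r*d.reshape(-1,1)-c['t'])@c['R']; P[d.ravel()==0]=np.nan; return P.reshape(480,640,3)
E
python3 - <<'E'
from h import *
for n in('scene','top'): save(n,n+'0')
print(manip.read_state()); 
for n in('scene','top'):
    c=load(n+'0');print(-c['R'].T@c['t'],c['K'][0,0])
E
```

```text
pics
{'clock': 0.1, 'joints': array([-1.29760263e+00,  3.00412969e-01,  1.52150737e+00,  3.67971675e-05,
        1.32071317e+00, -6.65989698e-02]), 'qd': array([ 0.00049469, -0.00144969, -0.0016606 , -0.00067207, -0.00104108,
       -0.00115624]), 'effort': array([ 9.18320220e-04, -5.32643759e+01, -3.53284085e+01,  7.08856224e-02,
        2.34815438e-02, -6.51190044e-05]), 'eef_pos': array([ 183.25593366, -518.33278265,  212.94939649]), 'eef_rot': array([-3.14055647e+00, -1.04832821e-04,  3.39783485e-01]), 'wrist_force': array([-0.03391047,  1.14941948,  0.36753637]), 'moment': array([-0.03001099,  0.03841006,  0.00094505]), 'finger_force': 0.0, 'finger_gap': 94.09332970375732}
[-521.30356796  494.69209861  650.92985338] 512.7847099415237
[ 441.32641761   15.50330765 1126.52242454] 476.13874806322644
```

View pics/top0.png

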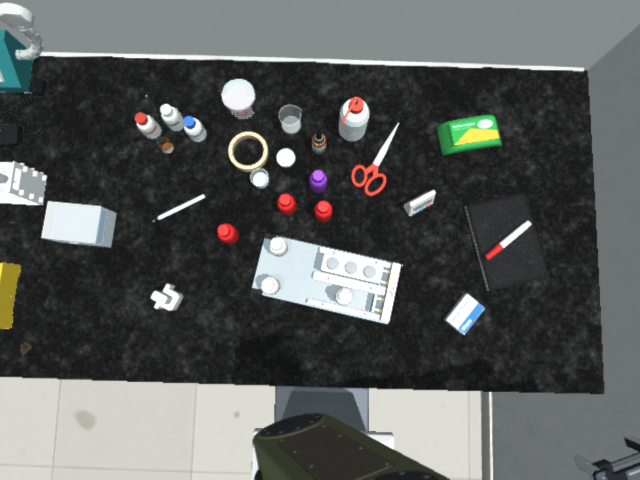

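View pics/scene0.png

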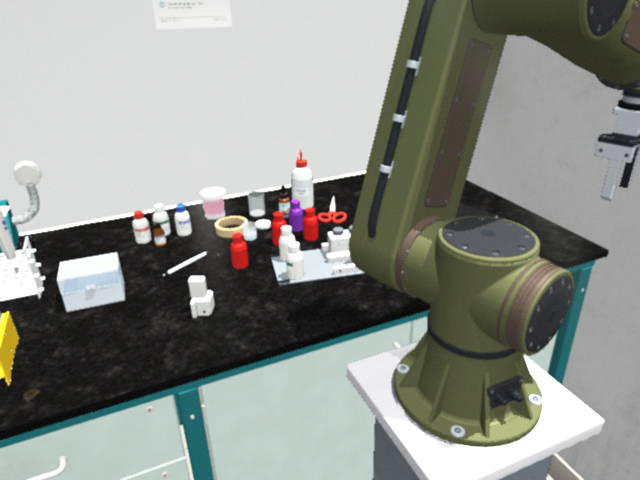

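The top view shows the tray with lanes running image-right. The cassette, at (350,266), is in the upper lane (a). Bottle_in, at (345,296), is in the lower lane (b), which has room. Bottles 1 and 2 are on the apron at (278,245) and (270,285), and the end stop is at (167,298). In the scene view the tray is partly hidden behind the arm. Next I'll take metric measurements from the top depth.

Run:
```python
from h import *
c=load('top0'); P=cloud(c); hsv=cv2.cvtColor(c['p'],cv2.COLOR_BGR2HSV)
Z=P[...,2]
roi=np.zeros((480,640),bool); roi[225:330,245:410]=1
print('floor',np.nanmedian(Z[320:370,150:400]))
# base plate top z~5: bright, low
m=roi&(hsv[...,2]>100)&(abs(Z-5)<5)
print('plate z',np.nanmedian(Z[m]),m.sum())
for zz in range(0,110,4):
    k=(roi&(Z>=zz)&(Z<zz+4)).sum(); 
    print(zz,k,end='; ')
# outline of all tray
m2=roi&(hsv[...,2]>90)&(Z<12)
m2=roi&((hsv[...,2]>90))
m2=cv2.morphologyEx(m2.astype(np.uint8),cv2.MORPH_CLOSE,np.ones((5,5)))
cs,_=cv2.findContours(m2,cv2.RETR_EXTERNAL,cv2.CHAIN_APPROX_NONE); k=max(cs,key=cv2.contourArea)
for e in (4,8): print(cv2.approxPolyDP(k,e,True)[:,0].tolist())
# bottle tops
for n,(u,v) in dict(b1=(278,245),b2=(270,285),bi=(345,296)).items():
    w=np.zeros((480,640),bool); w[v-16:v+17,u-16:u+17]=1
    w&=(Z>82)&(Z<98); q=P[w]; print(n,w.sum(),np.median(q,0),(q.min(0)+q.max(0))/2,q.max(0)-q.min(0))
w=np.zeros((480,640),bool); w[275:320,140:190]=1
for lo,hi in((30,45),(70,95)):
    q=w&(Z>lo)&(Z<hi); uv=np.argwhere(q)[:,::-1]; X=P[q]; r=cv2.minAreaRect(X[:,:2].astype(np.float32)); print(lo,len(X),np.median(X,0),r)
cv2.imwrite('pics/crop0.png',np.hstack([cv2.resize(c['p'][225:330,245:410],None,fx=4.8,fy=4.8,interpolation=cv2.INTER_CUBIC)]))
e=np.zeros_like(c['p'])
```

```text
floor 0.09677878520565936
plate z 4.842119625022413 4275
0 5237; 4 2836; 8 347; 12 28; 16 139; 20 865; 24 448; 28 85; 32 58; 36 28; 40 128; 44 376; 48 140; 52 30; 56 145; 60 510; 64 333; 68 159; 72 152; 76 216; 80 30; 84 18; 88 142; 92 168; 96 9; 100 0; 104 0; 108 0; [[264, 238], [252, 283], [262, 295], [388, 323], [402, 264], [277, 235]]
[[264, 238], [252, 283], [262, 295], [388, 323], [402, 264]]
b1 109 [565.51714376 116.33698241  92.22981028] [566.17765382 117.58372808  89.41230255] [25.5154263  24.83362591 14.31306917]
b2 116 [476.9571642  131.53241653  91.94736838] [476.92934267 131.25308911  90.2340522 ] [23.94563216 23.97991985 12.08524635]
bi 108 [457.13744392 -35.00267765  92.29243818] [458.00999321 -35.14489907  92.12401247] [23.79688261 22.09979939 10.94359043]
30 239 [439.82373965 358.97370039  37.60045574] ((439.76275634765625, 361.926025390625), (40.39322280883789, 58.72684860229492), 68.63484954833984)
70 143 [441.37881793 366.69127853  81.86772959] ((442.31597900390625, 368.02288818359375), (33.470829010009766, 19.951496124267578), 64.11077117919922)
```

View pics/crop0.png

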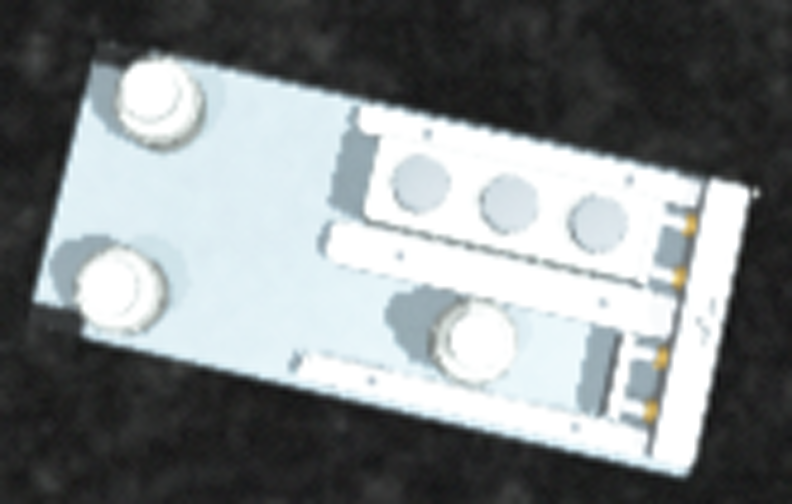

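The crop confirms that lane a holds the cassette. Lane b holds only bottle_in, standing away from the plate, which is visible at about (610,370). The lane a and b rail ends and the apron edges are sharp enough to fit the tray pose.

Run:
```python
from h import *
c=load('top0'); g=cv2.GaussianBlur(cv2.cvtColor(c['p'],cv2.COLOR_BGR2GRAY),(3,3),0).astype(float)
def sub(a,th=110):  # first crossing subpixel
    i=np.argmax(a>th); return i-(a[i]-th)/(a[i]-a[i-1])
top=[(u,225+sub(g[225:330,u])) for u in range(295,385,2)]
bot=[(u,340-sub(g[340:250:-1,u])) for u in range(270,380,2)]
lef=[(235+sub(g[v,235:330]),v) for v in range(244,276,2)]
L=[]
for s in (top,bot,lef):
    q=plane(c,s,5)[:,:2].astype(np.float32)
    vx,vy,x,y=cv2.fitLine(q,cv2.DIST_HUBER,0,.01,.01).ravel()
    r=(q-[x,y])@[-vy,vx]; L.append((np.array([vx,vy]),np.array([x,y]))); print(np.degrees(np.arctan2(vy,vx)),x,y,r.std())
a=np.arctan2(*(-(L[0][0]*np.sign(-L[0][0][1])+L[1][0]*np.sign(-L[1][0][1])))[::-1])+np.pi
ex=np.array([np.cos(a),np.sin(a)]); ey=np.array([-ex[1],ex[0]])
yt,yb=L[0][1]@ey,L[1][1]@ey; xl=L[2][1]@ex
print('yaw',a,np.degrees(a),'width',yt-yb)
O=ex*(xl+135)+ey*(yt+yb)/2; print('origin',O)
T=lambda p:((np.atleast_2d(p)[:,:2]-O)@np.c_[ex,ey]).round(1)
P=cloud(c);Z=P[...,2]
for n,p in dict(b1=(566.2,117.6),b2=(476.9,131.25),bi=(458,-35.1)).items(): print(n,T(p))
Q=P[225:330,245:410].reshape(-1,3); t=T(Q)
for nm,k in (('rail',(Q[:,2]>19)&(Q[:,2]<27)&(t[:,0]<140)),('block',(Q[:,2]>44)&(Q[:,2]<50)&(t[:,0]>160)),('cass',(Q[:,2]>74)&(Q[:,2]<80)&(t[:,1]>5)&(t[:,0]>0))):
    q=t[k]; print(nm,k.sum(),np.percentile(q,[1,50,99],axis=0),np.nanmedian(Q[k,2]))
print('mouthb',O-32.5*ey,'ex',ex,'ey',ey)
# end stop
S=P[275:320,140:190].reshape(-1,3)
for a0 in (0,):
  f=S[(S[:,2]>34)&(S[:,2]<44)]; b=S[(S[:,2]>78)&(S[:,2]<90)]
  for q in (f,b):
    r=cv2.minAreaRect(q[:,:2].astype(np.float32)); print(r, cv2.boxPoints(r).round(1).tolist(), len(q),np.median(q[:,2]))
cv2.imwrite('pics/stop0.png',cv2.resize(c['p'][275:320,140:190],None,fx=10,fy=10,interpolation=cv2.INTER_CUBIC))
```

```text
78.67447 563.3247 -48.673683 0.19414291
78.60495 416.46915 -37.393837 0.13876592
-11.527088 530.18805 167.47955 0.24778026
yaw 4.5141144 258.63968 width 146.20023
origin [505.52228   34.737465]
b1 [[-93.2  43.2]]
b2 [[-89.  -47.1]]
bi [[ 77.8 -32.8]]
rail 1073 [[-69.784 -67.1  ]
 [ 69.6    -1.   ]
 [138.8    65.9  ]] 22.787792255961733
block 420 [[170.5   -65.881]
 [179.75   -4.3  ]
 [190.1    65.005]] 46.67014228873541
cass 310 [[ 26.263  18.718]
 [ 80.65   31.9  ]
 [133.555  44.355]] 76.84614190126243
mouthb [473.65903  41.13925] ex [-0.19697803 -0.9804079 ] ey [ 0.9804079  -0.19697803]
((439.76275634765625, 361.926025390625), (40.39322280883789, 58.72684860229492), 68.63484954833984) [[405.1000061035156, 353.79998779296875], [459.79998779296875, 332.3999938964844], [474.5, 370.0], [419.79998779296875, 391.3999938964844]] 217 37.760900283444045
((442.25421142578125, 367.1184387207031), (31.485816955566406, 19.925809860229492), 65.7076644897461) [[426.70001220703125, 356.8999938964844], [444.8999938964844, 348.70001220703125], [457.79998779296875, 377.3999938964844], [439.6000061035156, 385.6000061035156]] 129 82.24632525898767
```

View pics/stop0.png

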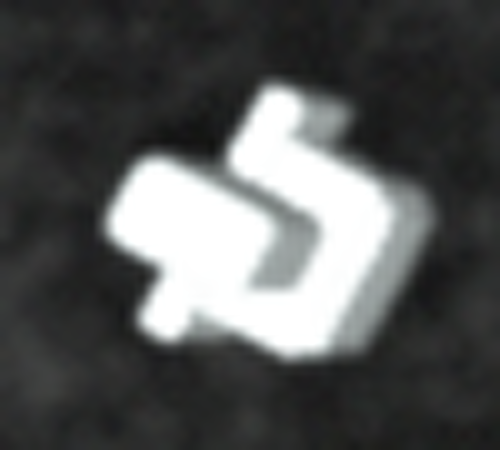

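The tray and bottle fits are consistent: width 146 mm against 144, the block at x = 170–190, and the cassette starting at about x = 15. The end stop crop shows the nose pointing lower right, yaw about 248°, with the tall grip block near (190,220). The next move takes the arm over bottle_2.

Request:
{"api": "jog_arm", "payload": {
  "rows": [1.47,3.25,0,0,0,0.052,0.3,1.47,3.25,0,0,0,0.052,0.3,1.47,3.25,0,0,0,0.052,0.3,1.47,3.25,0,0,0,0.052,0.3,1.47,3.25,0,0,0,0.052,0.3,1.47,3.25,0,0,0,0.052,0.3,1.47,3.25,0,0,0,0.052,0.3,1.47,3.25,0,0,0,0.052,0.3,1.47,3.25,0,0,0,0.052,0.3,1.47,3.25,0,0,0,0.052,0.3,1.47,3.25,0,0,0,0.052,0.3,1.47,3.25,0,0,0,0.052,0.3,1.47,3.25,0,0,0,0.052,0.3,1.47,3.25,0,0,0,0.052,0.3,1.47,3.25,0,0,0,0.052,0.3,1.47,3.25,0,0,0,0.052,0.3,1.47,3.25,0,0,0,0.052,0.3,1.47,3.25,0,0,0,0.052,0.3,1.47,3.25,0,0,0,0.052,0.3,1.47,3.25,0,0,0,0.052,0.3],
  "newtons": 10
}}

```text
clock: 1.77
eef_pos: [477.5, 133.4, 213.2]
eef_rot: [-3.141, 0.0, 1.383]
wrist_force: [0.6, 0.3, -0.4]
finger_gap: 66.1
finger_force: 0.0
```

```bash
cat >> h.py <<'E'
O=np.array([505.5,34.74]); A=4.5141; EX=np.array([np.cos(A),np.sin(A)]); EY=np.array([-EX[1],EX[0]])
T=lambda p:(np.atleast_2d(p)[:,:2]-O)@np.c_[EX,EY]
W=lambda x,y:O+x*EX+y*EY
def st():
    s=manip.read_state(); print('t',round(s['clock'],2),'p',s['eef_pos'].round(1),'rot',s['eef_rot'].round(3),'F',s['wrist_force'].round(1),'gap',round(s['finger_gap'],1),'tray',T(s['eef_pos'])[0].round(1)); return s
E
python3 - <<'E'
from h import *
st(); save('wrist','w1'); c=load('w1'); P=cloud(c).reshape(-1,3); t=T(P); z=P[:,2]
print('camc',-c['R'].T@c['t'])
for nm,(x,y) in dict(b1=(-93,43),b2=(-89,-47),bi=(78,-33)).items():
    k=(z>88)&(z<98)&(np.hypot(t[:,0]-x,t[:,1]-y)<22)
    if k.sum()>20: q=t[k]; print(nm,k.sum(),(q.min(0)+q.max(0))/2,q.max(0)-q.min(0),np.median(z[k]))
k=(z>19)&(z<26)&(t[:,0]<100)&(t[:,0]>5); q=t[k]; print(k.sum())
if k.sum()>50:
    h,e=np.histogram(q[:,1],np.arange(-75,75,1)); print([(int(a),int(b)) for a,b in zip(e,h) if b>20])
E
```

```text
t 1.77 p [477.5 133.4 213.2] rot [-3.141  0.     1.383] F [ 0.6  0.3 -0.4] gap 66.1 tray [-91.2 -46.8]
camc [491.84863608 205.27470822 384.41863355]
b1 1010 [-92.30243375  45.12346697] [25.36463007 25.44712057] 92.33332313536121
b2 1007 [-89.14289085 -44.99606345] [25.21054729 24.7806169 ] 92.39100878729391
bi 610 [ 79.00807144 -31.31242246] [24.75438203 24.73730912] 92.3291079204808
2341
[(-66, 63), (-65, 62), (-64, 62), (-63, 60), (-62, 62), (-61, 62), (-60, 62), (-59, 62), (-58, 89), (-57, 96), (-56, 64), (-55, 62), (-9, 49), (-8, 67), (-7, 68), (-6, 65), (-5, 66), (-4, 61), (-3, 65), (-2, 65), (-1, 63), (0, 65), (1, 72), (2, 64), (3, 62), (4, 63), (5, 64), (6, 62), (7, 64), (8, 66), (9, 63), (10, 53), (12, 65)]
```

View pics/w1.png

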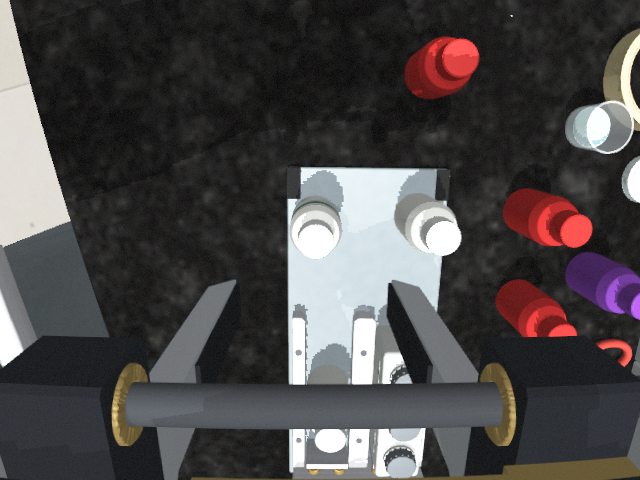

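The wrist view shows both apron bottles, at (316,230) and (440,230), clear of the red bottles. Rail edges agree with the top-camera fit within 1 mm. I'll descend and grip bottle_2.

Request:
{"api": "jog_arm", "payload": {
  "rows": [0.03,-0.23,-1.4,0,0,-0.01,0.3,0,0,-3,0,0,0,0.3,0,0,-3,0,0,0,0.3,0,0,-3,0,0,0,0.3,0,0,-3,0,0,0,0.3,0,0,-2,0,0,0,0.3,0,0,-1,0,0,0,0.3,0,0,0,0,0,0,0.3,0,0,0,0,0,0,0.7,0,0,0,0,0,0,0.7,0,0,0,0,0,0,0.7,0,0,0,0,0,0,0.7,0,0,0,0,0,0,0.7,0,0,0,0,0,0,0.7],
  "newtons": 12
}}

```text
clock: 2.98
eef_pos: [478.1, 129.3, 50.4]
eef_rot: [3.14, -0.001, 1.37]
wrist_force: [-0.9, -0.6, 7.9]
finger_gap: 41.5
finger_force: 12.0
```

Run:
```python
from h import *
s=st(); print(s['moment'])
print('delta to lane pre-mouth (-30,-32.3):',W(-30,-32.3)-s['eef_pos'][:2])
for x in (0,80): print(x,W(x,-32.3)-s['eef_pos'][:2])
```

```text
t 2.98 p [478.1 129.3  50.4] rot [ 3.14e+00 -1.00e-03  1.37e+00] F [-0.9 -0.6  7.9] gap 41.5 tray [-87.3 -45.5]
[-0.15331983  0.23920286  0.01915876]
delta to lane pre-mouth (-30,-32.3): [  1.6263412  -58.73846123]
0 [ -4.28342263 -88.15061333]
80 [ -20.04279284 -166.58301895]
```

Request:
{"api": "jog_arm", "payload": {
  "rows": [0,0,0.2,0,0,0,0.7,0,0,0.2,0,0,0,0.7,0,0,0,0,0,0,0.7]
}}

```text
clock: 3.23
eef_pos: [477.7, 129.2, 53.9]
eef_rot: [3.141, -0.0, 1.37]
wrist_force: [-0.3, -0.4, 0.7]
finger_gap: 41.3
finger_force: 12.0
```

Request:
{"api": "jog_arm", "payload": {
  "rows": [0.05,-1.0,0,0,0,0.0,0.7,0.05,-2.0,0,0,0,0,0.7,0.05,-2.0,0,0,0,0,0.7,0.05,-0.87,0,0,0,0,0.7,0,0,-0.2,0,0,0,0.7,0,0,0,0,0,0,0.7]
}}

```text
clock: 3.73
eef_pos: [479.5, 70.3, 51.1]
eef_rot: [-3.141, 0.0, 1.369]
wrist_force: [-0.5, 0.5, -0.8]
finger_gap: 41.1
finger_force: 12.0
```

Run:
```python
from h import *
s=st(); c=(save('wrist','w2'),load('w2'))[1]; P=cloud(c).reshape(-1,3); t=T(P); z=P[:,2]
k=(z>60)&(z<98)&(abs(t[:,0]+30)<25)&(abs(t[:,1]+32)<25); print(k.sum()); 
k2=k&(z>88); q=t[k2]; print('cap',k2.sum(),(q.min(0)+q.max(0))/2 if k2.sum() else 0,np.median(z[k2]) if k2.sum() else 0)
k=(z>19)&(z<26)&(t[:,0]<60)&(t[:,0]>5); q=t[k]; h,e=np.histogram(q[:,1],np.arange(-75,75,1)); print([(int(a),int(b)) for a,b in zip(e,h) if b>15])
print(W(0,-32.3)-s['eef_pos'][:2], W(40,-32.3)-W(0,-32.3))
```

```text
t 3.73 p [479.5  70.3  51.1] rot [-3.141  0.     1.369] F [-0.5  0.5 -0.8] gap 41.1 tray [-29.7 -32.5]
11184
cap 5077 [-31.3304789 -32.0081168] 93.02543479169496
[(-65, 20), (-64, 39), (-63, 48), (-62, 60), (-61, 66), (-60, 82), (-59, 85), (-58, 84), (-57, 84), (-56, 85), (-55, 86), (-54, 66), (-37, 18), (-35, 17), (-34, 17), (-33, 17), (-32, 16), (-29, 16), (-28, 18), (-27, 18), (-9, 76), (-8, 88), (-7, 81), (-6, 84), (-5, 65), (-4, 61), (-3, 48), (-2, 34), (-1, 29)]
[ -5.66255777 -29.16139308] [ -7.87968511 -39.21620281]
```

Request:
{"api": "jog_arm", "payload": {
  "rows": [-0.1,-0.8,0.05,0,0,0.0,0.7,-0.19,-0.98,0,0,0,0,0.7,-0.2,-0.98,0,0,0,0,0.7,-0.2,-0.98,0,0,0,0,0.7,-0.1,-0.49,0,0,0,0,0.7,0,0,0,0,0,0,0.7]
}}

```text
clock: 4.28
eef_pos: [471.5, 27.0, 52.0]
eef_rot: [-3.142, 0.0, 1.368]
wrist_force: [-0.1, -0.5, 0.0]
finger_gap: 41.1
finger_force: 12.0
```

Run:
```python
from h import *
s=st(); print('trayF',s['wrist_force'][:2]@EX,s['wrist_force'][:2]@EY); print(W(81,-31.8)-s['eef_pos'][:2])
```

```text
t 4.28 p [471.5  27.   52. ] rot [-3.142  0.     1.368] F [-0.1 -0.5  0. ] gap 41.1 tray [ 14.3 -31.8]
trayF 0.5196832788293927 0.040448612639653256
[-13.12421627 -65.41656275]
```

Inside the lane with no side force. I'll push on to x ≈ 80, set it down, release and rise.

Request:
{"api": "jog_arm", "payload": {
  "rows": [-0.19,-0.93,0,0,0,0.0,0.7,-0.19,-0.94,0,0,0,0,0.7,-0.19,-0.94,0,0,0,0,0.7,-0.19,-0.94,0,0,0,0,0.7,-0.19,-0.94,0,0,0,0,0.7,-0.18,-0.93,0,0,0,0,0.7,-0.18,-0.92,0,0,0,0,0.7,0,0,-0.1,0,0,0,0.7,0,0,0,0,0,0,0.7]
}}

```text
clock: 5.03
eef_pos: [458.5, -37.7, 50.8]
eef_rot: [-3.141, -0.0, 1.369]
wrist_force: [-0.6, 0.9, -0.2]
finger_gap: 41.1
finger_force: 12.0
```

Run:
```python
from h import *
s=st(); print('trayF',s['wrist_force'][:2]@EX,s['wrist_force'][:2]@EY)
```

```text
t 5.03 p [458.5 -37.7  50.8] rot [-3.141 -0.     1.369] F [-0.6  0.9 -0.2] gap 41.1 tray [ 80.3 -31.8]
trayF -0.714704109006071 -0.7732546795473954
```

Request:
{"api": "jog_arm", "payload": {
  "rows": [0,0,0,0,0,0.0,0.45,0,0,0,0,0,0,0.45,0,0,0,0,0,0,0.45,0,0,1,0,0,0,0.45,0,0,2,0,0,0,0.45,0,0,3,0,0,0,0.45,0,0,3,0,0,0,0.4,0,0,2,0,0,0,0.3,0,0,0,0,0,0,0.3]
}}

```text
clock: 5.78
eef_pos: [460.3, -37.3, 165.7]
eef_rot: [3.135, -0.0, 1.37]
wrist_force: [0.0, 1.0, 0.7]
finger_gap: 64.6
finger_force: 0.0
```

Run:
```python
from h import *
s=st(); print('to b1',W(-91.5,44.3)-s['eef_pos'][:2])
save('wrist','w3'); c=load('w3'); P=cloud(c).reshape(-1,3); t=T(P); z=P[:,2]
for nm,(x,y) in dict(b1=(-93,44),b2=(80,-32),bi=(121,-32)).items():
    k=(z>88)&(z<98)&(np.hypot(t[:,0]-x,t[:,1]-y)<22)
    if k.sum()>20: q=t[k]; print(nm,k.sum(),(q.min(0)+q.max(0))/2,q.max(0)-q.min(0),np.median(z[k]))
```

```text
t 5.78 p [460.3 -37.3 165.7] rot [ 3.135 -0.     1.37 ] F [0.  1.  0.7] gap 64.6 tray [ 79.5 -30.2]
to b1 [106.69859276 153.00346508]
b2 1413 [ 78.57500787 -31.2695875 ] [25.90987894 25.19189075] 92.35931620905983
bi 1239 [123.32300081 -30.88963655] [25.75448624 25.16290969] 92.39181877200348
```

Request:
{"api": "jog_arm", "payload": {
  "rows": [1.0,1.5,0,0,0,0.0,0.3,1.9,2.7,0,0,0,0,0.3,1.95,2.8,0,0,0,0,0.3,1.95,2.8,0,0,0,0,0.3,1.95,2.8,0,0,0,0,0.3,1.92,2.7,0,0,0,0,0.3,0,0,-1,0,0,0,0.3,0,0,-2,0,0,0,0.3,0,0,-3,0,0,0,0.3,0,0,-3,0,0,0,0.3,0,0,-2,0,0,0,0.3,0,0,-0.45,0,0,0,0.3,0,0,0,0,0,0,0.3,0,0,0,0,0,0,0.7,0,0,0,0,0,0,0.7,0,0,0,0,0,0,0.7,0,0,0,0,0,0,0.7,0,0,0,0,0,0,0.7,0,0,0,0,0,0,0.7]
}}

```text
clock: 7.42
eef_pos: [565.8, 115.8, 47.4]
eef_rot: [3.14, -0.0, 1.37]
wrist_force: [-1.1, -1.1, 7.3]
finger_gap: 40.8
finger_force: 12.0
```

Run:
```python
from h import *
s=st()
print(W(-30,-31.8)-s['eef_pos'][:2])
```

```text
t 7.42 p [565.8 115.8  47.4] rot [ 3.14 -0.    1.37] F [-1.1 -1.1  7.3] gap 40.8 tray [-91.4  43.1]
[-85.53416406 -45.4137748 ]
```

Request:
{"api": "jog_arm", "payload": {
  "rows": [0,0,0.3,0,0,0.0,0.7,0,0,0.2,0,0,0,0.7,-0.6,-0.3,0,0,0,0,0.7,-1.5,-0.8,0,0,0,0,0.7,-2.0,-1.1,0,0,0,0,0.7,-2.0,-1.1,0,0,0,0,0.7,-1.6,-0.8,0,0,0,0,0.7,-0.8,-0.4,0,0,0,0,0.7,0,0,0,0,0,0,0.7,0,0,0,0,0,0,0.7]
}}

```text
clock: 8.25
eef_pos: [480.8, 70.8, 51.8]
eef_rot: [3.141, -0.0, 1.369]
wrist_force: [1.1, 1.1, 0.1]
finger_gap: 41.1
finger_force: 12.0
```

Run:
```python
from h import *
s=st(); c=(save('wrist','w4'),load('w4'))[1]; P=cloud(c).reshape(-1,3); t=T(P); z=P[:,2]
k2=(z>88)&(z<102)&(abs(t[:,0]+30)<25)&(abs(t[:,1]+32)<25); q=t[k2]; print('cap',k2.sum(),(q.min(0)+q.max(0))/2,np.median(z[k2]))
print(W(-30,-31.8)-s['eef_pos'][:2],W(38.5,-31.8)-s['eef_pos'][:2])
```

```text
t 8.25 p [480.8  70.8  51.8] rot [ 3.141 -0.     1.369] F [1.1 1.1 0.1] gap 41.1 tray [-30.5 -31.3]
cap 5708 [-33.0153834  -32.01179764] 96.59293753520811
[-0.57584447 -0.39369908] [-14.06980521 -67.55144638]
```

Request:
{"api": "jog_arm", "payload": {
  "rows": [-0.05,0,-0.25,0,0,0.0,0.7,-0.19,-0.95,0,0,0,0,0.7,-0.2,-0.97,0,0,0,0,0.7,-0.2,-0.97,0,0,0,0,0.7,-0.2,-0.97,0,0,0,0,0.7,-0.2,-0.97,0,0,0,0,0.7,-0.19,-0.97,0,0,0,0,0.7,-0.19,-0.95,0,0,0,0,0.7,0,0,-0.1,0,0,0,0.7,0,0,0,0,0,0,0.7]
}}

```text
clock: 9.13
eef_pos: [466.0, 2.7, 47.8]
eef_rot: [-3.141, 0.0, 1.369]
wrist_force: [-0.4, 1.3, -0.6]
finger_gap: 41.2
finger_force: 12.0
```

Run:
```python
from h import *
s=st(); print('trayF',s['wrist_force'][:2]@EX,s['wrist_force'][:2]@EY)
```

```text
t 9.13 p [466.    2.7  47.8] rot [-3.141  0.     1.369] F [-0.4  1.3 -0.6] gap 41.2 tray [ 39.1 -32.4]
trayF -1.1613994387239124 -0.6601947408517251
```

Request:
{"api": "jog_arm", "payload": {
  "rows": [0,0,0,0,0,0.0,0.45,0,0,0,0,0,0,0.45,0,0,0,0,0,0,0.45,0,0,1,0,0,0,0.45,0,0,2,0,0,0,0.45,0,0,3,0,0,0,0.45,0,0,3,0,0,0,0.4,0,0,3,0,0,0,0.4,0,2,1,0,0,-0.01,0.4,0,4,0.5,0,0,-0.02,0.4,-0.1,4,0,0,0,-0.02,0.4,-0.2,4,0,0,0,-0.02,0.4,-0.2,4,0,0,0,-0.02,0.4,-0.3,4,0,0,0,-0.02,0.4,-0.3,3,0,0,0,-0.02,0.4,-0.3,2,0,0,0,-0.02,0.4,-0.2,1,0,0,0,-0.02,0.4,0,0,0,0,0,0,0.4]
}}

```text
clock: 10.63
eef_pos: [449.4, 285.2, 183.5]
eef_rot: [3.142, -0.0, 1.202]
wrist_force: [0.4, -0.3, 0.1]
finger_gap: 56.4
finger_force: 0.0
```

Run:
```python
from h import *
s=st(); c=(save('wrist','w5'),load('w5'))[1]; P=cloud(c).reshape(-1,3); z=P[:,2]; t=T(P)
for nm,(x,y) in dict(b1=(36,-32),b2=(80,-32),bi=(123,-32)).items():
    k=(z>88)&(z<98)&(np.hypot(t[:,0]-x,t[:,1]-y)<22)
    if k.sum()>20: q=t[k]; print(nm,k.sum(),(q.min(0)+q.max(0))/2,q.max(0)-q.min(0),np.median(z[k]))
n=np.hypot(P[:,0]-441,P[:,1]-364)<50
for lo,hi in((33,43),(79,88)):
    q=P[n&(z>lo)&(z<hi)]; 
    if len(q)>20: r=cv2.minAreaRect(q[:,:2].astype(np.float32)); print(lo,len(q),np.median(q[:,2]),r)
save('top','t5'); c=load('t5'); P=cloud(c).reshape(-1,3); z=P[:,2]; t=T(P)
for nm,(x,y) in dict(b1=(36,-32),b2=(80,-32),bi=(123,-32)).items():
    k=(z>88)&(z<98)&(np.hypot(t[:,0]-x,t[:,1]-y)<22)
    if k.sum()>20: q=t[k]; print('top',nm,k.sum(),(q.min(0)+q.max(0))/2,np.median(z[k]))
```

```text
t 10.63 p [449.4 285.2 183.5] rot [ 3.142 -0.     1.202] F [ 0.4 -0.3  0.1] gap 56.4 tray [-234.5 -104.4]
33 1793 37.70814407012655 ((441.668212890625, 362.4903564453125), (40.12504577636719, 59.79201126098633), 64.51322937011719)
79 1653 82.63888715071471 ((444.2062683105469, 367.96002197265625), (33.751155853271484, 20.08652114868164), 63.45573806762695)
top b1 105 [ 37.40372096 -33.91006355] 92.71931200568727
top b2 107 [ 81.43715056 -33.67265591] 92.36653814244016
top bi 110 [123.08201463 -33.25667065] 92.58838182047086
```

View pics/w5.png

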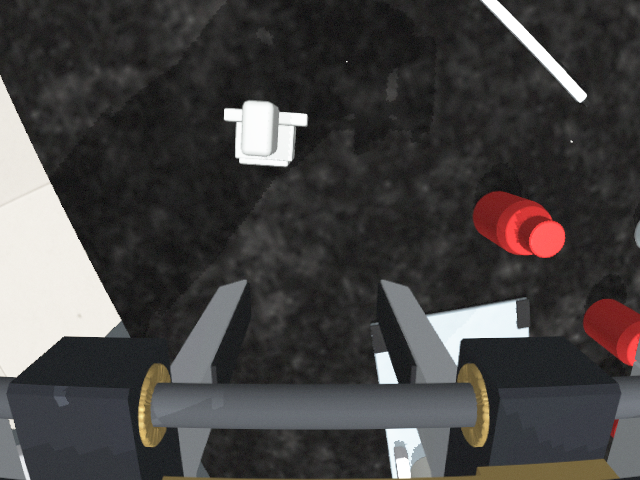

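The wrist view shows the end stop at (262,132), clear of everything. Its yaw is about 244°, and two fits agree within 1°. All three bottles stand upright in lane b at x = 37, 81 and 123 mm. I'll go and grip the end stop.

Request:
{"api": "jog_arm", "payload": {
  "rows": [-0.1,1.5,0,0,0,-0.02,0.4,-0.1,2.5,0,0,0,-0.025,0.4,-0.2,2.5,0,0,0,-0.02,0.4,-0.12,1.78,0,0,0,-0.02,0.4,0,0,-1.1,0,0,0,0.4,0,0,-3,0,0,0,0.4,0,0,-3,0,0,0,0.4,0,0,-3,0,0,0,0.4,0,0,-2,0,0,0,0.4,0,0,-0.9,0,0,0,0.4,0,0,0,0,0,0,0.4,0,0,0,0,0,0,0.4]
}}

```text
clock: 11.73
eef_pos: [445.5, 365.5, 53.7]
eef_rot: [3.141, -0.0, 1.114]
wrist_force: [0.7, 0.1, -0.7]
finger_gap: 56.7
finger_force: 0.0
```

Run:
```python
from h import *
s=st()
```

```text
t 11.73 p [445.5 365.5  53.7] rot [ 3.141 -0.     1.114] F [ 0.7  0.1 -0.7] gap 56.7 tray [-312.5 -124. ]
```

Request:
{"api": "jog_arm", "payload": {
  "rows": [-0.1,0.22,-0.15,0,0,0,0.4,0,0,0,0,0,0,0.8,0,0,0,0,0,0,1,0,0,0,0,0,0,1,0,0,0,0,0,0,1,0,0,0,0,0,0,1,0,0,0,0,0,0,1,0,0,0,0,0,0,1,0,0,0,0,0,0,1],
  "newtons": 40
}}

```text
clock: 12.48
eef_pos: [443.9, 368.3, 51.5]
eef_rot: [-3.142, -0.0, 1.115]
wrist_force: [-0.1, -0.1, 0.5]
finger_gap: 19.7
finger_force: 39.9
```

Run:
```python
from h import *
s=st(); c=(save('wrist','w6'),load('w6'))[1]; P=cloud(c).reshape(-1,3); z=P[:,2]
n=np.hypot(P[:,0]-441,P[:,1]-364)<50
for lo,hi in((33,43),(79,88)):
    q=P[n&(z>lo)&(z<hi)]; r=cv2.minAreaRect(q[:,:2].astype(np.float32)); print(lo,len(q),np.median(q[:,2]),r)
```

```text
t 12.48 p [443.9 368.3  51.5] rot [-3.142 -0.     1.115] F [-0.1 -0.1  0.5] gap 19.7 tray [-314.9 -126.1]
33 1565 37.73455726599332 ((448.7086181640625, 377.26226806640625), (13.205265045166016, 60.30940246582031), 63.43187713623047)
79 5301 82.6241745401914 ((442.3346252441406, 372.2841796875), (36.9661979675293, 38.990257263183594), 35.17531204223633)
```

Request:
{"api": "jog_arm", "payload": {
  "rows": [0,0,0.5,0,0,0,1,0,0,0.8,0,0,0,1,0,0,0.7,0,0,0,1,0.2,-1.3,0,0,0,0.0127,1,0.44,-2.6,0,0,0,0.026,1,0.44,-2.6,0,0,0,0.026,1,0.44,-2.6,0,0,0,0.026,1,0.44,-2.6,0,0,0,0.026,1,0.44,-2.6,0,0,0,0.026,1,0.44,-2.6,0,0,0,0.026,1,0.44,-2.6,0,0,0,0.026,1,0.44,-2.6,0,0,0,0.026,1,0.44,-2.4,0,0,0,0.026,1,0.2,-1.3,0,0,0,0.0127,1,0,0,0,0,0,0,1,0,0,0,0,0,0,1],
  "newtons": 50
}}

```text
clock: 13.87
eef_pos: [487.8, 110.1, 72.1]
eef_rot: [3.141, -0.0, 1.373]
wrist_force: [0.1, 0.5, -0.3]
finger_gap: 19.7
finger_force: 49.9
```

Run:
```python
from h import *
s=st(); c=(save('wrist','w7'),load('w7'))[1]; P=cloud(c).reshape(-1,3); z=P[:,2]; t=T(P)
n=(abs(t[:,0]+70)<45)&(abs(t[:,1]+32)<45)
k=n&(z>50)&(z<65); q=t[k]; print('flange',k.sum(),np.median(z[k]),q.min(0),q.max(0), cv2.minAreaRect(q.astype(np.float32)))
k=n&(z>97)&(z<110); q=t[k]; print('block',k.sum(),np.median(z[k]),np.percentile(q,[2,98],axis=0))
k=(z>19)&(z<26)&(t[:,0]<25)&(t[:,0]>5); q=t[k]; h,e=np.histogram(q[:,1],np.arange(-75,75,1)); print([(int(a),int(b)) for a,b in zip(e,h) if b>5])
print(W(-70,-31.8)-s['eef_pos'][:2], 1.3725-s['eef_rot'][2])
```

```text
t 13.87 p [487.8 110.1  72.1] rot [ 3.141 -0.     1.373] F [ 0.1  0.5 -0.3] gap 19.7 tray [-70.4 -32.2]
flange 1838 58.18170794383239 [-87.13001444 -61.98124521] [-73.82981387  -1.77356426] ((-80.51707458496094, -31.870159149169922), (60.195091247558594, 13.255849838256836), 89.85755920410156)
block 5810 103.09279261629766 [[-86.53512416 -51.07883084]
 [-55.36996958 -12.52962553]]
[]
[ 0.34467433 -0.42763659] -2.014343886180825e-05
```

View pics/w7.png

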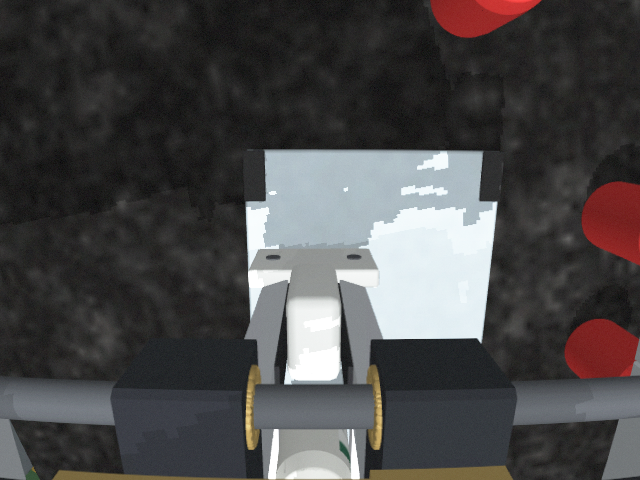

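The wrist view shows the end stop held square: flange at (313,262), angle within 0.2° of the tray, centred on lane b. I'll lower it and start it into the mouth.

Request:
{"api": "jog_arm", "payload": {
  "rows": [0.02,-0.04,-0.5,0,0,0,1,0,0,-0.6,0,0,0,1,0,0,-0.3,0,0,0,1,-0.2,-0.98,0,0,0,0,1,-0.2,-0.98,0,0,0,0,1,-0.2,-0.98,0,0,0,0,1,-0.2,-0.98,0,0,0,0,1,-0.2,-0.98,0,0,0,0,1,0,0,0,0,0,0,1,0,0,0,0,0,0,1]
}}

```text
clock: 14.75
eef_pos: [477.7, 60.3, 57.6]
eef_rot: [3.141, -0.0, 1.373]
wrist_force: [-0.3, 0.7, -1.6]
finger_gap: 19.6
finger_force: 50.0
```

Run:
```python
from h import *
s=st(); print('trayF',s['wrist_force'][:2]@EX,s['wrist_force'][:2]@EY,s['moment'])
c=(save('wrist','w8'),load('w8'))[1]; P=cloud(c).reshape(-1,3); z=P[:,2]; t=T(P)
n=(abs(t[:,0]+25)<45)&(abs(t[:,1]+32)<45)
k=n&(z>37)&(z<50); q=t[k]; print('flange',k.sum(),np.median(z[k]),q.min(0),q.max(0))
```

```text
t 14.75 p [477.7  60.3  57.6] rot [ 3.141 -0.     1.373] F [-0.3  0.7 -1.6] gap 19.6 tray [-19.6 -32.2]
trayF -0.6558478108851832 -0.47163828020744125 [-0.0234631  -0.07358082 -0.03215134]
flange 1722 43.773417523132565 [-36.36053936 -61.89202871] [-22.95365429  -1.84630615]
```

Request:
{"api": "jog_arm", "payload": {
  "rows": [-0.08,-0.39,0,0,0,0,1,-0.08,-0.39,0,0,0,0,1,-0.08,-0.39,0,0,0,0,1,-0.08,-0.39,0,0,0,0,1,-0.08,-0.39,0,0,0,0,1,0,0,0,0,0,0,1]
}}

```text
clock: 15.3
eef_pos: [473.7, 41.0, 57.5]
eef_rot: [3.141, -0.001, 1.374]
wrist_force: [0.8, 4.2, -1.1]
finger_gap: 19.9
finger_force: 50.0
```

Run:
```python
from h import *
s=st(); print('trayF',s['wrist_force'][:2]@EX,s['wrist_force'][:2]@EY)
```

```text
t 15.3 p [473.7  41.   57.5] rot [ 3.141e+00 -1.000e-03  1.374e+00] F [ 0.8  4.2 -1.1] gap 19.9 tray [  0.1 -32.4]
trayF -4.253664072483577 -0.04033800517505643
```

Request:
{"api": "jog_arm", "payload": {
  "rows": [-0.02,-0.1,0,0,0,0,1,-0.02,-0.1,0,0,0,0,1,-0.02,-0.1,0,0,0,0,1,-0.02,-0.1,0,0,0,0,1,0,0,0,0,0,0,1,0,0,0,0,0,0,1],
  "newtons": 58
}}

```text
clock: 15.8
eef_pos: [473.1, 37.8, 57.5]
eef_rot: [3.141, -0.001, 1.374]
wrist_force: [1.7, 6.2, -2.3]
finger_gap: 19.8
finger_force: 58.0
```

Run:
```python
from h import *
s=st(); print('trayF',s['wrist_force'][:2]@EX,s['wrist_force'][:2]@EY)
```

```text
t 15.8 p [473.1  37.8  57.5] rot [ 3.141e+00 -1.000e-03  1.374e+00] F [ 1.7  6.2 -2.3] gap 19.8 tray [  3.4 -32.4]
trayF -6.3673117403399075 0.41639436105442523
```

Request:
{"api": "jog_arm", "payload": {
  "rows": [-0.02,-0.1,0,0,0,0,1,-0.02,-0.1,0,0,0,0,1,0,0,0,0,0,0,1,0,0,0,0,0,0,1]
}}

```text
clock: 16.13
eef_pos: [472.7, 36.3, 57.5]
eef_rot: [3.141, -0.002, 1.374]
wrist_force: [1.7, 10.6, -1.9]
finger_gap: 19.7
finger_force: 58.0
```

Request:
{"api": "jog_arm", "payload": {
  "rows": [-0.02,-0.1,0,0,0,0,1,-0.02,-0.1,0,0,0,0,1,0,0,0,0,0,0,1,0,0,0,0,0,0,1]
}}

```text
clock: 16.47
eef_pos: [472.6, 35.4, 57.6]
eef_rot: [3.141, -0.004, 1.374]
wrist_force: [3.8, 20.7, -3.4]
finger_gap: 19.4
finger_force: 58.0
```

Request:
{"api": "jog_arm", "payload": {
  "rows": [-0.02,-0.1,0,0,0,0,1,0,0,0,0,0,0,1,0,0,0,0,0,0,1]
}}

```text
clock: 16.72
eef_pos: [472.4, 34.6, 57.5]
eef_rot: [3.141, -0.004, 1.374]
wrist_force: [4.6, 22.3, -5.5]
finger_gap: 19.8
finger_force: 58.0
```

Run:
```python
from h import *
s=st(); print('trayF',s['wrist_force'][:2]@EX,s['wrist_force'][:2]@EY,s['moment'])
c=(save('wrist','w9'),load('w9'))[1]; P=cloud(c).reshape(-1,3); z=P[:,2]; t=T(P)
n=(t[:,0]>-30)&(t[:,0]<12)&(abs(t[:,1]+32)<45)
k=n&(z>37)&(z<50); q=t[k]; print('flange',k.sum(),np.median(z[k]),np.percentile(z[k],[5,95]),q.min(0),q.max(0))
a=q[q[:,1]<-45]; b=q[q[:,1]>-18]; print('back edge -y/+y',a[:,0].min(),b[:,0].min())
k=n&(z>83)&(z<93); q=t[k]; print('block back',k.sum(),q.min(0),np.median(z[k]))
k=(z>19)&(z<26)&(t[:,0]>-15)&(t[:,0]<30); q=t[k]; 
for lo,hi in((-68,-56),(-8,8),(56,68)):
    w=q[(q[:,1]>lo)&(q[:,1]<hi)]; print('rail',lo,len(w),w[:,0].min() if len(w) else 0)
c=(save('top','t9'),load('t9'))[1]; P=cloud(c).reshape(-1,3); z=P[:,2]; t=T(P)
for nm,(x,y) in dict(b1=(50,-32),b2=(91,-32),bi=(132,-32)).items():
    k=(z>88)&(z<98)&(np.hypot(t[:,0]-x,t[:,1]-y)<20)
    if k.sum()>20: q=t[k]; print('top',nm,k.sum(),(q.min(0)+q.max(0))/2)
save('scene','s9'); w=load('w9')['p'][200:440,180:460]; u=load('t9')['p'][225:330,245:410]
cv2.imwrite('pics/c9.png',np.hstack([cv2.resize(w,(400,343)),cv2.resize(u,(400,343))]))
```

```text
t 16.72 p [472.4  34.6  57.5] rot [ 3.141 -0.004  1.374] F [ 4.6 22.3 -5.5] gap 19.8 tray [  6.7 -32.4]
trayF -22.770018497477654 0.11003287048732979 [ 4.90805924 -1.01981149 -0.05470944]
flange 1877 43.95008010629121 [38.64120394 45.80384897] [-11.40485538 -62.07975072] [ 1.79053893 -1.93882208]
back edge -y/+y -7.682839245233608 -7.756296167398261
block back 4199 [-10.7377744 -54.329944 ] 88.66219299018299
rail -68 327 -7.999879845465252
rail -8 1019 -7.880847745247337
rail 56 1010 0.544851746815934
top b2 107 [ 92.79919297 -33.3478611 ]
top bi 108 [134.13178092 -32.94530867]
```

View pics/c9.png

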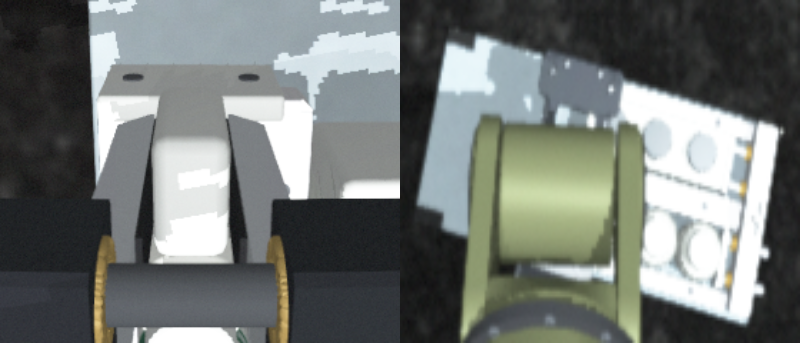

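The left half shows the flange against the rail ends, square on both sides. The right half shows the bottles in file up to the pressed plate. The stop seems about 1 mm above the floor, so I'll ease it down and watch that the push holds.

Request:
{"api": "jog_arm", "payload": {
  "rows": [0,0,-0.04,0,0,0,1,0,0,-0.04,0,0,0,1,0,0,0,0,0,0,1,0,0,0,0,0,0,1,0,0,0,0,0,0,1,0,0,0,0,0,0,1,0,0,0,0,0,0,1],
  "newtons": 60
}}

```text
clock: 17.45
eef_pos: [472.6, 34.6, 57.3]
eef_rot: [3.14, -0.004, 1.374]
wrist_force: [1.8, 21.3, 3.9]
finger_gap: 19.7
finger_force: 60.0
```

Run:
```python
from h import *
s=st(); print('trayF',s['wrist_force'][:2]@EX,s['wrist_force'][:2]@EY,s['moment'])
c=(save('wrist','w10'),load('w10'))[1]; P=cloud(c).reshape(-1,3); z=P[:,2]; t=T(P)
n=(t[:,0]>-30)&(t[:,0]<12)&(abs(t[:,1]+32)<45)
k=n&(z>41)&(z<50); q=t[k]; print('flange',k.sum(),np.median(z[k]),q.min(0),q.max(0))
k=n&(z>83)&(z<93); q=t[k]; print('block',q.min(0),np.median(z[k]))
```

```text
t 17.45 p [472.6  34.6  57.3] rot [ 3.14  -0.004  1.374] F [ 1.8 21.3  3.9] gap 19.7 tray [  6.6 -32.3]
trayF -21.242559543969122 -2.449761881434005 [ 4.84595326 -0.32944416 -0.06820009]
flange 1631 43.92709171531276 [-11.44123597 -61.85030956] [ 1.48160835 -1.79695471]
block [-10.93201427 -54.28853957] 88.44183029545175
```

The push is steady at 21 N, well above the 7 N from the spring. The stop rests on the floor, flush at home, so I'm handing in.

```bash
python3 -c "
from cell import manip
print(manip.sign_off())"
```

```text
the job is handed in; nothing more can be done
None
```

I put both bottles upright in lane b behind the one already there. The end stop is pushed home, its flange measured flush on the rail ends to within about 1 mm, and it is still gripped and pressed with about 21 N, ready for your locking pin.

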